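# Line the seasonings up by height

## Robot

A 6-joint arm with a two-finger parallel gripper is mounted at the origin on a cart in front of the work surface, level with it; the furniture and walls round the work are solid. World frame = base frame: x ahead of the robot, y to its left, z up, the work surface at z = 0. Lengths are in mm, angles in rad, forces in N, time in s.
With the tool pointing down it reaches from about 250 to 800 mm from the base axis. Payload 8.5 kg.
Tool frame: the origin (TCP) lies between the finger pads; the fingertips stand 19 mm ahead of it and the grasp point (between the pads) is the TCP (env.tip_reach is the distance from the TCP to the fingertips, in mm); z points along the fingers, y is the direction in which the jaws open and shut (so a half turn about z gives the same grasp; the last joint's range is limited). The gripper opens to 85 mm and grips with 20 to 120 N. Pads are 22 mm wide; open, the fingers measure 114 mm over their backs; the gripper's body (76 mm by 85 mm) begins 54 mm behind the grasp point. The pads swing forward as they close: fully open they stand 13 mm farther back than shut.
Start: joints at [1.219, 0.238, -0.013, 1.319, 0, 1.571], TCP at [180.892, 492.807, 250.276] pointing down, gripper open.
Joint ranges: [-2.66, 2.66], [-1.03, 1.9], [-1.14, 1.46], [-1.82, 2.27], [-1.45, 1.34], [-3.14, 3.14]. Speed limits (rad/s): [2.22, 2.22, 2.79, 3.14, 3.14, 3.14].

## Interface

Orientations are given as [roll, pitch, yaw] about the fixed x, y, z axes, in that order (R = Rz(yaw) Ry(pitch) Rx(roll)).
In Python, from cell import env, fingers, solver, grab_frame, camera_params, order, sensors gives the robot as it stands. Calls block until the motion is done:
- env.movep(position, orientation): joint-space move of the TCP to a pose.
- env.move_l(position, orientation=None, feed=150, contact_N=None): straight line of the TCP; orientation=None keeps the orientation; feed is the mean speed in mm/s. With contact_N (N) it stops when the force on the tool has changed by that much, and returns True; else False.
- env.movej(angles): joint-space move.
- fingers.command_gripper(opening, force=None): finger opening in mm; force is the grip in N (None keeps the last); returns when the fingers have stopped.
- env.sleep(seconds).
- solver.solve_ik(position, orientation): joint angles nearest the present ones, or None.
- grab_frame(name): name is "scene" or "top"; returns the picture (420x560x3 uint8, red, green, blue); there is no depth.
- camera_params(name): a dict with "fx", "fy", "cx", "cy" (pixels), "k1" (the pictures are not rectified: a ray, as slopes to the right and down, at radius r is drawn at 1 + k1 r^2 times it, then the intrinsics apply), "eye" and "rotation" of the camera in the world. Camera axes: x right, y down, z forward; pixel columns grow to the right and rows downward; lengths in mm; the calibration is good to about 2 mm. A picture is of the moment at which its call begins. camera_params takes no time and is no camera call.
A pose or a line that the arm cannot do raises env.MotionError and nothing moves.
- order.hand_in(): hands the job in, once; it reports no verdict.
Readings, each from a call of its own:
- sensors.current_t(): time.
- sensors.current_q(): joint angles.
- sensors.current_qd(): joint speeds.
- sensors.current_effort(): joint torques, N m.
- sensors.current_ee_pos(): TCP position.
- sensors.current_orientation(): TCP orientation.
- sensors.current_ft_force(): force on the tool from outside, world axes, zero at the start.
- sensors.current_ft_torque(): the same for the moment, N m.
- sensors.current_finger_gap(): finger opening in mm.
Only numpy, scipy, OpenCV 4.12 (cv2) and the standard library are available. Lean on these libraries where they do the work, as an engineer would, in place of code of your own. Each camera call takes 0.05 s, during which the arm holds its last target.

## Task

Line up the four seasonings by height on the wooden stand, one standing upright in the middle of each cork mat: the tallest on the mat next to the red tin, then falling step by step to the shortest on the mat next to the black cup. Do not tip any of them over, and leave the tin and the cup standing where they are.

Things in the scene. Friction and masses are not known exactly. Their poses are not given: they have to be found in the camera images.
- mill: brown wooden pepper-and-salt mill, the tallest: 170 mm high, round, 58 mm across at the foot; its round head, from 123 to 159 mm up, is at most 50 mm across and is best gripped at about 141 mm up. The head does not turn. About 0.18 kg. Origin: centre of its underside, z up
- amber_jar: round amber glass jar with a plain paper band and a cork lid, second tallest: 138 mm high, 50 mm across; the cork, from 116 to 138 mm up, is 47 mm across and firmly fixed. About 0.2 kg. Origin: centre of its underside, z up
- spice_jar: slim round clear spice jar with a white cap, third tallest: 105 mm high, 41 mm across, straight sides, cap (84 to 104 mm up, 40 mm across) fixed. About 0.11 kg. Origin: centre of its underside, z up
- low_jar: squat round white stoneware jar with a yellow lid and a thin yellow band, the shortest: 68 mm high, 52 mm across; the lid, from 50 to 68 mm up, is 51 mm across and fixed. About 0.15 kg. Origin: centre of its underside, z up
- mat_a: round cork mat, 70 mm across, 3 mm thick, the first of the row (the end of the row on the robot's left). Origin: centre of its underside, 12 mm above the worktop; its top is 15 mm above the worktop. y runs along the row from mat_d towards mat_a, x across the row away from the robot, z up. The four mats are alike, in one straight row, 90 mm from centre to centre.
- mat_b: round cork mat like mat_a, second of the row, next to mat_a. Origin and axes as mat_a. The mats lie on a fixed dark wooden stand: 360 mm along the row, 90 mm across, 12 mm thick, with a 5 mm wide lip along each long side that rises to 17 mm above the worktop
- mat_c: round cork mat like mat_a, third of the row, between mat_b and mat_d. Origin and axes as mat_a. Beware above: a wall cupboard hangs over the back of the worktop, its underside 0.54 m above the worktop, its front 0.58 m ahead of the robot's base, so keep lifts low and carry in straight lines
- mat_d: round cork mat like mat_a, last of the row (the end on the robot's right). Origin and axes as mat_a. Bystanders near the work (a mug, an onion, a teaspoon) are under 95 mm high
- tin: red tin of food with a red and white label, upright and loose, 75 mm across, 110 mm high; it stands on the worktop just beyond one end of the row, about 90 mm from the centre of the mat at that end: either mat_a or mat_d. It marks the end where the tallest goes. Origin: centre of its underside
- black_cup: open black rectangular cutlery cup, upright and loose, 73 x 58 mm, 103 mm high; it stands on the worktop just beyond the other end of the row, about 90 mm from the centre of the last mat there. Origin: centre of its underside
Mind the look-alikes: they are no part of the job. What is shaped like the amber_jar but purple is not meant.

How it is judged:
By the outcome, as a careful person would: the job done as asked, in the order asked, and still so for the second after the job is handed in, with the robot touching nothing.
It also fails if it takes over 128 s, if anything falls off the work surface, if the arm or the gripper's body presses on something with over 40 N, if the wrist force passes 120 N, or if a joint passes its speed limit or range.

## Working session

There is one attempt and no reset: what is moved stays moved. The work goes in short steps, each a Python script; the robot and the scene stay as the last script left them, time stands still between calls to the robot, and variables do not carry over. Pictures are saved under pics/ and viewed, and the job is handed in when it is done.

```bash
ls; mkdir -p pics; python3 - <<'E'
from cell import env, fingers, solver, grab_frame, camera_params, order, sensors
import cv2
for n in("scene","top"):
    f=grab_frame(n); cv2.imwrite(f"pics/{n}0.png",cv2.cvtColor(f,cv2.COLOR_RGB2BGR)); print(n,camera_params(n))
print(sensors.current_t(),sensors.current_orientation(),sensors.current_finger_gap(),env.tip_reach)
E
```

```text
pics
scene {'fx': 522.4016418148043, 'fy': 522.4016418148043, 'cx': 277.82322767381055, 'cy': 211.4723999147468, 'k1': -0.07307355012224685, 'eye': array([-900.97606467, -817.03410339,  743.8657543 ]), 'rotation': array([-1.99050258, -0.02369978, -0.97554514])}
top {'fx': 415.3521852374518, 'fy': 415.3521852374518, 'cx': 280.69667351812444, 'cy': 210.00971652365104, 'k1': 0.026389066205490967, 'eye': array([ 272.57057693,   17.66462389, 1279.36616278]), 'rotation': array([-3.03294956e+00,  2.27244968e-03, -1.56995903e+00])}
0.1 [-3.14029085e+00  2.10664451e-05  2.78980862e+00] 85.41499581921481 19.0
```

View pics/scene0.png

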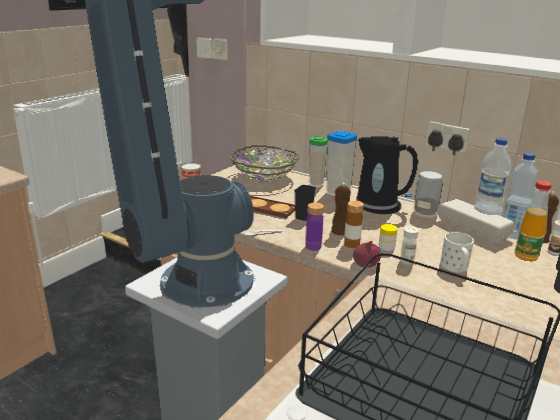

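View pics/top0.png

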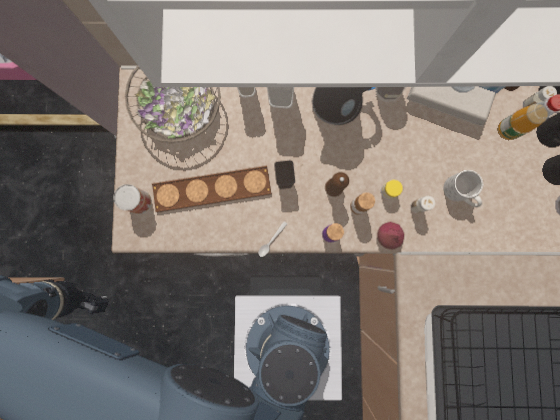

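The top view shows the tin at the left end (about 130,200) and the cup at the right (285,174), so the tallest goes on mat_a. The corks are at (168,195) to (255,181). The seasonings are the mill (338,184), amber jar (365,202), low jar (394,188) and spice jar (425,203). The purple decoy is at (334,233). I'll zoom in next.

```bash
cat > h.py <<'E'
from cell import env, fingers, solver, grab_frame, camera_params, order, sensors
import cv2, numpy as np
from scipy.spatial.transform import Rotation as Ro
def KD(n):
    p=camera_params(n); return p,np.array([[p['fx'],0,p['cx']],[0,p['fy'],p['cy']],[0,0,1]]),np.array([p['k1'],0,0,0,0])
def ray(n,uv,z):
    p,K,D=KD(n); x=cv2.undistortPoints(np.array(uv,float).reshape(-1,1,2),K,D).reshape(-1,2)
    d=Ro.from_euler('xyz',p['rotation']).apply(np.c_[x,np.ones(len(x))]); e=p['eye']
    return e+d*((z-e[2])/d[:,2])[:,None]
def proj(n,P):
    p,K,D=KD(n); R=Ro.from_euler('xyz',p['rotation']).as_matrix().T
    return cv2.projectPoints(np.array(P,float).reshape(-1,1,3),cv2.Rodrigues(R)[0],-R@p['eye'],K,D)[0].reshape(-1,2)
E
python3 - <<'E'
import cv2
a=cv2.imread('pics/top0.png'); cv2.imwrite('pics/topz1.png',cv2.resize(a[155:255,310:445],None,fx=5.9,fy=5.9,interpolation=cv2.INTER_CUBIC))
cv2.imwrite('pics/topz2.png',cv2.resize(a[150:225,110:305],None,fx=4,fy=4,interpolation=cv2.INTER_CUBIC))
a=cv2.imread('pics/scene0.png'); cv2.imwrite('pics/scz1.png',cv2.resize(a[170:280,290:430],None,fx=5,fy=5,interpolation=cv2.INTER_CUBIC))
from h import *
# base sanity
print(proj('top',[[0,0,0],[180.9,492.8,250]]),proj('scene',[[0,0,0]]))
print(ray('top',[[168,195],[197,190],[226,186],[255,181]],15).round(1))
E
```

```text
[[287.51838108 347.39004154]
 [ 85.77662412 293.46683185]] [[207.5710443  280.17411188]]
[[456.6 366.7  15. ]
 [472.2 278.2  15. ]
 [484.8 189.2  15. ]
 [500.5 100.   15. ]]
```

View pics/topz1.png

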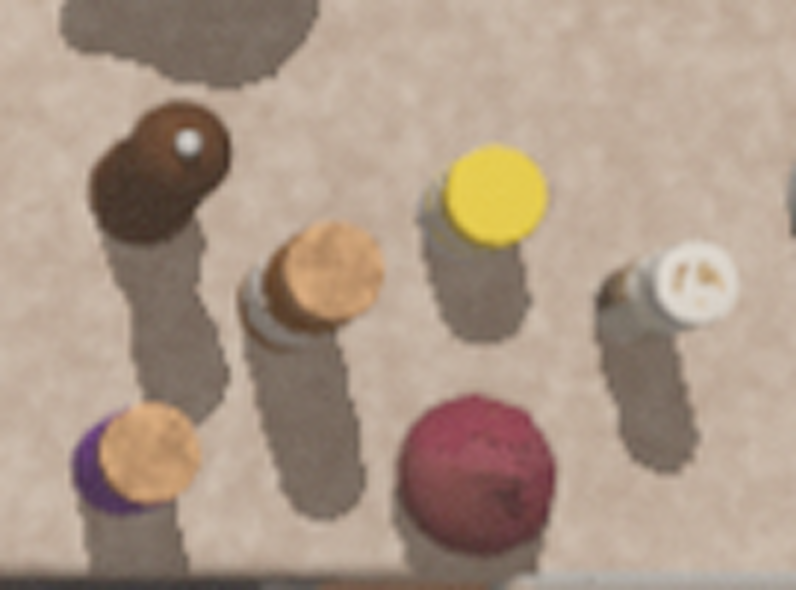

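View pics/topz2.png

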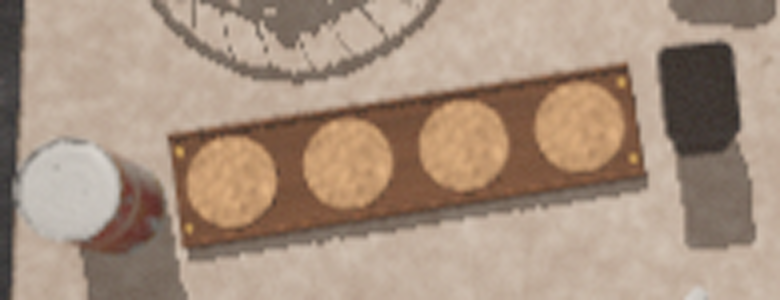

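View pics/scz1.png

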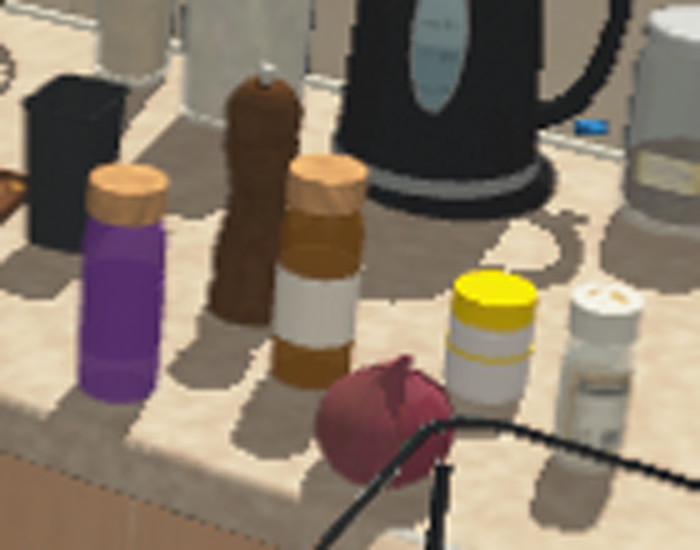

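```bash
cat > m.py <<'E'
from h import *
def blob(img,lo,hi,box,conv='hull'):
    u0,v0,u1,v1=box; s=8
    c=cv2.resize(img[v0:v1,u0:u1],None,fx=s,fy=s,interpolation=cv2.INTER_CUBIC)
    m=cv2.inRange(cv2.cvtColor(c,cv2.COLOR_RGB2HSV),np.array(lo),np.array(hi))
    m=cv2.morphologyEx(m,cv2.MORPH_CLOSE,np.ones((9,9)))
    m=cv2.morphologyEx(m,cv2.MORPH_OPEN,np.ones((17,17)))
    k=max(cv2.findContours(m,0,2)[0],key=cv2.contourArea); h=cv2.convexHull(k)
    e=cv2.fitEllipse(h); (x,y),r=cv2.minEnclosingCircle(h)
    f=lambda x,y:np.array([u0+(x+.5)/s-.5,v0+(y+.5)/s-.5])
    return f(*e[0]),np.array(e[1])/s,f(x,y),r/s
E
python3 - <<'E'
from m import *
t=cv2.cvtColor(cv2.imread('pics/top0.png'),cv2.COLOR_BGR2RGB)
for p in [(336,190),(340,180),(368,200),(358,205),(197,190),(160,207),(427,203),(120,200),(380,210)]: print(p,cv2.cvtColor(t,cv2.COLOR_RGB2HSV)[p[1],p[0]])
M=[]
for i,(u,v) in enumerate([(168,195),(197,190),(226,186),(255,181)]):
    e=blob(t,(8,60,165),(22,200,255),(u-15,v-15,u+16,v+16)); P=ray('top',[e[0]],15)[0]; M.append(P); print('mat',e,P.round(1))
M=np.array(M); print(np.diff(M,axis=0).round(1),np.linalg.norm(np.diff(M,axis=0),axis=1))
for n,lo,hi,b,z,rad in [('low',(22,120,120),(34,255,255),(380,175,408,202),68,51),('amber',(8,60,150),(22,200,255),(354,188,380,212),138,47),('spice',(0,0,175),(180,45,255),(418,193,438,214),104,40),('mill',(0,60,0),(18,255,130),(322,168,352,200),146,50)]:
    e=blob(t,lo,hi,b); P=ray('top',[e[0],e[0]+[e[1][0]/2,0],e[0]-[e[1][0]/2,0]],z); print(n,e,P[0].round(1),'dia',np.linalg.norm(P[1]-P[2]))
E
```

```text
(336, 190) [13 97 71]
(340, 180) [ 14  32 135]
(368, 200) [ 14 108 193]
(358, 205) [ 15 121 103]
(197, 190) [ 14 108 196]
(160, 207) [ 11 122 119]
(427, 203) [ 17  22 218]
(120, 200) [ 18  16 196]
(380, 210) [ 15  47 195]
mat (array([167.40972424, 194.87905121]), array([21.90796661, 22.9375782 ]), array([167.44191647, 194.89111328]), 11.518071174621582) [457.  368.5  15. ]
mat (array([196.50586414, 190.35698509]), array([21.94232178, 22.62324715]), array([196.5   , 190.4375]), 11.406048774719238) [471.1 279.7  15. ]
mat (array([225.4656353 , 185.81682587]), array([22.02188873, 22.65496254]), array([225.41401863, 185.75887871]), 11.417740821838379) [485.4 190.9  15. ]
mat (array([254.41555023, 181.18871403]), array([22.1029911 , 22.39170074]), array([254.4591217 , 181.21813965]), 11.273940086364746) [499.9 101.8  15. ]
[[ 14.1 -88.8   0. ]
 [ 14.2 -88.8   0. ]
 [ 14.5 -89.1   0. ]] [89.94770814 89.92198601 90.24441723]
low (array([393.26516628, 188.03259659]), array([17.0573597 , 17.72802544]), array([393.26440239, 188.02137661]), 8.864871978759766) [ 470.  -310.7   68. ] dia 49.975387930877716
amber (array([366.43919373, 200.01463127]), array([17.12553024, 18.25502014]), array([366.    , 200.3125]), 9.380219459533691) [ 425.  -216.9  138. ] dia 47.25844438680827
spice (array([429.75616074, 201.99223423]), array([20.45767403, 25.36338997]), array([428.75020027, 202.34507656]), 13.083130836486816) [ 423.9 -403.   104. ] dia 57.675523225988435
mill (array([336.89553833, 184.57207108]), array([20.73451424, 27.51112747]), array([336.875 , 184.4375]), 13.724562644958496) [ 466.9 -134.8  146. ] dia 57.17103432447715
```

```bash
python3 - <<'E'
from m import *
t=cv2.cvtColor(cv2.imread('pics/top0.png'),cv2.COLOR_BGR2RGB)
e=blob(t,(8,60,165),(22,200,255),(354,188,378,210)); print('amber',e,ray('top',[e[0],e[2]],138).round(1))
e=blob(t,(0,0,200),(180,28,255),(416,192,440,214)); print('spice',e,ray('top',[e[0],e[2],(427.55,202.7)],104).round(1))
print('mill',ray('top',[(341.45,178.65)],168).round(1),ray('top',[(340.4,180.0)],141).round(1))
c=ray('top',[(341.45,178.65)],168)[0]
P={'mill':(c[0],c[1],168),'amber':(*ray('top',[(366.1,200.4)],138)[0][:2],138),'low':(470,-310.7,68),'spice':(*ray('top',[(427.55,202.7)],104)[0][:2],104)}
out=[]
for im,name,(u0,v0,u1,v1),s in (('scene0','scene',(290,170,430,280),5),('top0','top',(310,155,445,255),5.9)):
    a=cv2.imread(f'pics/{im}.png')[v0:v1,u0:u1]; a=cv2.resize(a,None,fx=s,fy=s,interpolation=cv2.INTER_CUBIC)
    for k,p in P.items():
        R={'mill':3,'amber':23.5,'low':25.5,'spice':20}[k]; F={'mill':29,'amber':25,'low':26,'spice':20.5}[k]
        th=np.linspace(0,6.283,40)
        for z,r in((p[2],R),(0,F)):
            q=proj(name,np.c_[p[0]+r*np.cos(th),p[1]+r*np.sin(th),0*th+z])
            q=((q-[u0,v0]+.5)*s-.5).astype(np.int32); cv2.polylines(a,[q],True,(0,255,0),1)
    cv2.imwrite(f'pics/chk_{name}.png',a)
E
```

```text
amber (array([366.51145554, 199.93660259]), array([16.88476944, 18.28477478]), array([366.1875, 200.125 ]), 9.337646484375) [[ 425.2 -217.1  138. ]
 [ 424.7 -216.2  138. ]]
spice (array([427.5294323 , 197.68177795]), array([4.25428963, 9.81259918]), array([427.625 , 197.9375]), 4.577897548675537) [[ 436.3 -397.1  104. ]
 [ 435.6 -397.4  104. ]
 [ 421.9 -396.7  104. ]]
mill [[ 479.4 -144.3  168. ]] [[ 480.6 -145.3  141. ]]
```

View pics/chk_scene.png

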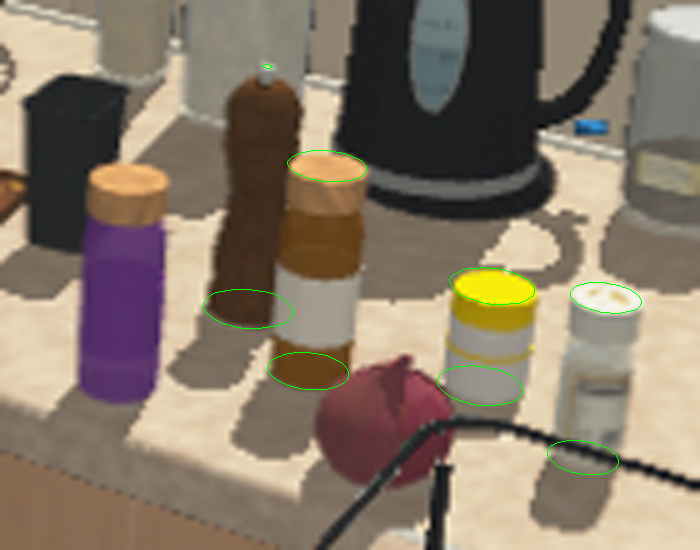

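View pics/chk_top.png

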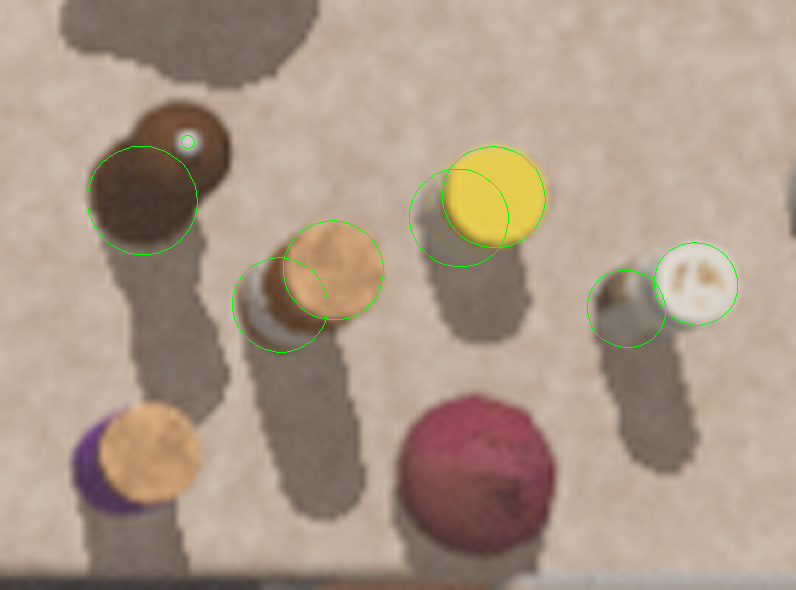

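```bash
cat > job.py <<'E'
from m import *
YAW=np.pi/2+np.arctan2(42.9,266.7); O=[np.pi,0,YAW]
MAT=dict(a=(457.0,368.4),b=(471.2,279.6),c=(485.5,190.7),d=(499.8,101.8))
OBJ=dict(mill=(480,-144.8,141,85),amber=(424.7,-216.5,127,85),spice=(421.9,-396.7,94,80),low=(470,-310.7,58,85))
T=205
def pick(n):
    x,y,g,o=OBJ[n]
    fingers.command_gripper(85)
    env.move_l([x,y,225],O,feed=200)
    env.move_l([x,y,g],O,feed=110)
    f0=sensors.current_ft_force()
    fingers.command_gripper(20,force=50)
    print(n,'gap',sensors.current_finger_gap(),'t',sensors.current_t())
    env.move_l([x,y,T],O,feed=110); env.sleep(.2)
    print('gap',sensors.current_finger_gap(),'dF',(sensors.current_ft_force()-f0).round(2))
def place(n,m,via=()):
    x,y=MAT[m]; g=OBJ[n][2]
    for w in via: env.move_l([*w,T],O,feed=200)
    env.move_l([x,y,T],O,feed=180)
    env.sleep(.2)
    env.move_l([x,y,g+15+4],O,feed=90)
    c=env.move_l([x,y,g+15-4],O,feed=15,contact_N=4)
    print('contact',c,sensors.current_ee_pos().round(1),sensors.current_ft_force().round(1))
    fingers.command_gripper(85); env.sleep(.2)
    env.move_l([x,y,225],O,feed=110)
    print('t',sensors.current_t())
def shot(tag):
    for n in('scene','top'):
        cv2.imwrite(f'pics/{n}_{tag}.png',cv2.cvtColor(grab_frame(n),cv2.COLOR_RGB2BGR))
E
python3 - <<'E'
from job import *
for k,(x,y,g,o) in OBJ.items(): print(k,[None if (q:=solver.solve_ik([x,y,z],O)) is None else np.round(q,2) for z in (g,T)])
for k,(x,y) in MAT.items(): print(k,np.round(solver.solve_ik([x,y,T],O),2))
print('kettle edge',ray('top',[[338,127]],0).round(),ray('top',[[338,127]],150).round(), 'purple',ray('top',[[335.3,231.5]],138).round(),'onion',ray('top',[[390.5,235]],35).round())
env.movep([480,-144.8,225],O); print(sensors.current_ee_pos(),sensors.current_t())
shot('1')
E
```

```text
mill [array([-0.29,  0.26, -0.27,  1.04,  0.  ,  1.12]), array([-0.29,  0.22, -0.16,  1.19,  0.  ,  1.12])]
amber [array([-0.47,  0.23, -0.35,  0.98,  0.  ,  0.94]), array([-0.47,  0.18, -0.21,  1.18,  0.  ,  0.94])]
spice [array([-0.75,  0.42, -0.16,  0.99,  0.  ,  0.66]), array([-0.75,  0.35,  0.03,  1.25,  0.  ,  0.66])]
low [array([-0.58,  0.43, -0.25,  0.89,  0.  ,  0.83]), array([-0.58,  0.32, -0.01,  1.24,  0.  ,  0.83])]
a [0.68 0.36 0.05 1.26 0.   2.09]
b [ 0.54  0.3  -0.05  1.22  0.    1.95]
c [ 0.37  0.25 -0.11  1.21  0.    1.79]
d [ 0.2   0.23 -0.14  1.2   0.    1.61]
kettle edge [[ 676. -160.    0.]] [[ 629. -139.  150.]] purple [[ 338. -130.  138.]] onion [[ 333. -307.   35.]]
[ 480.22270622 -144.11914938  225.0198724 ] 2.6
```

View pics/scene_1.png

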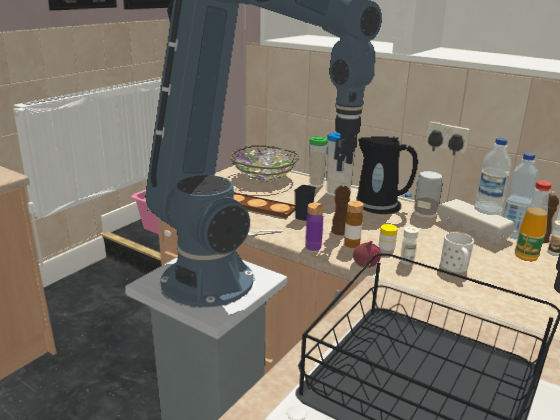

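View pics/top_1.png

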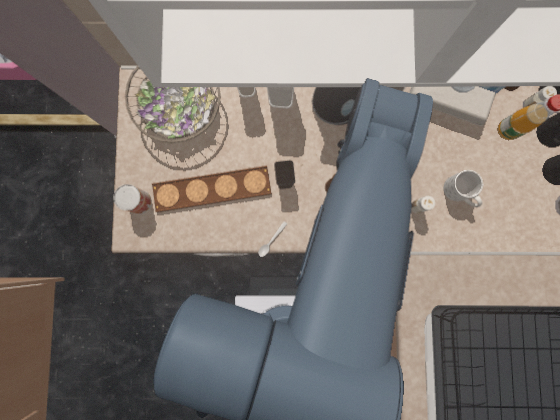

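The gripper hangs open over the mill (fingers at about 345,160 and knob at 342,186 in the scene view). The wrist stays in front of the cupboard. Picking the mill now.

```bash
python3 - <<'E'
from job import *
pick('mill'); shot('2')
E
```

```text
mill gap 46.05410897311764 t 4.5417
gap 46.3920866568814 dF [-0.33 -0.85 -3.29]
```

View pics/scene_2.png

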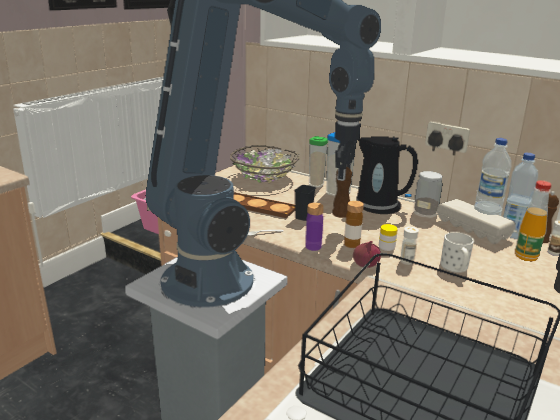

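The mill is lifted: foot now at (341,216), 3.3 N load and gap 46 mm. Placing it now.

```bash
python3 - <<'E'
from job import *
place('mill','a',via=[(415,-30),(415,120)]); shot('3')
E
```

```text
contact True [457.3 368.8 157. ] [-1.7  0.4  5.7]
t 11.4917
```

View pics/scene_3.png

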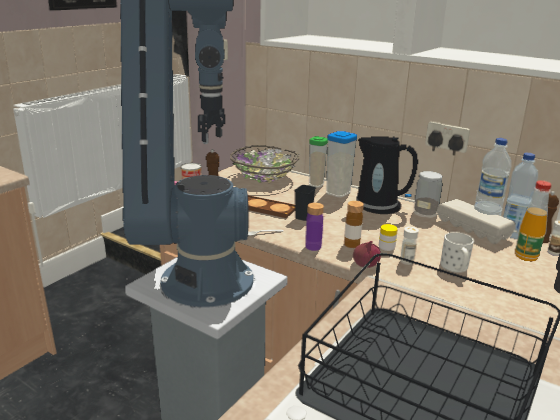

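View pics/top_3.png

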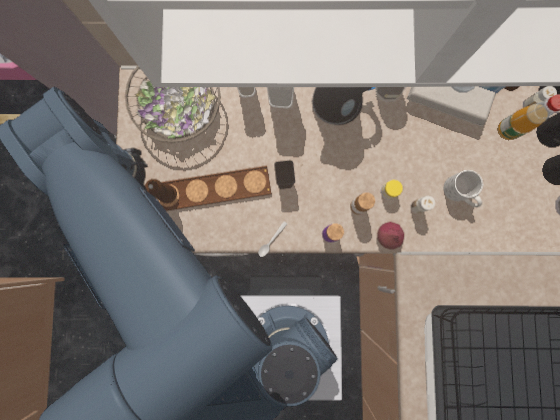

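The mill stands on mat_a (scene view 212,165; top view head 153,187, foot 168,196). Amber jar next.

```bash
python3 - <<'E'
from job import *
pick('amber'); shot('4')
E
```

```text
amber gap 45.41175172708926 t 16.3833
gap 45.748133778747516 dF [-0.1   0.58 -1.29]
```

View pics/scene_4.png

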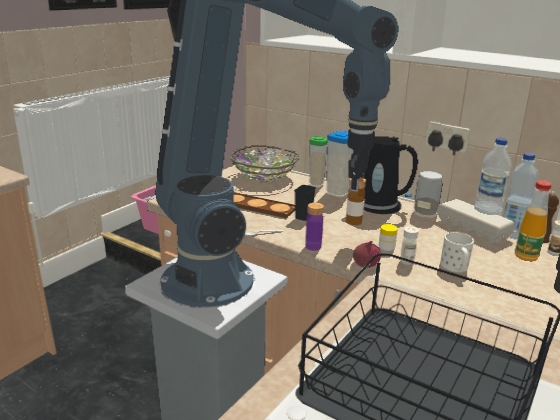

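The amber jar is lifted (foot at 355,223, gap 45.7 mm). Placing it on mat_b, then fetching the spice jar.

```bash
python3 - <<'E'
from job import *
place('amber','b',via=[(415,-30),(415,130)]); shot('5')
a=cv2.imread('pics/top_5.png'); cv2.imwrite('pics/top_5z.png',cv2.resize(a[140:225,110:305],None,fx=4,fy=4,interpolation=cv2.INTER_CUBIC))
E
```

```text
contact True [471.5 279.9 142.8] [-1.4 -0.4  6.6]
t 23.575
```

View pics/top_5z.png

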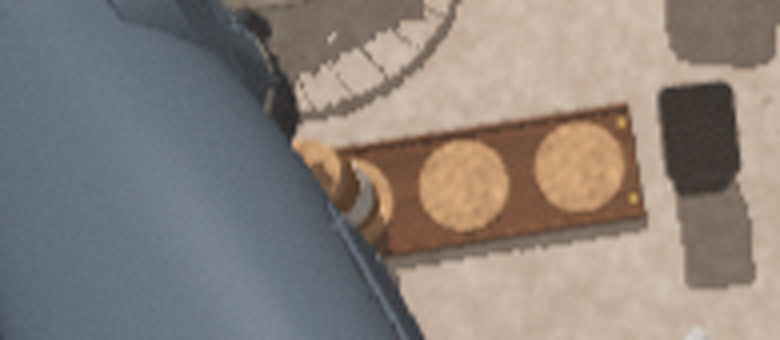

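The amber jar stands on mat_b, partly hidden by the arm (cork at about 320,160 in the zoom). Going for the spice jar.

```bash
python3 - <<'E'
from job import *
pick('spice'); shot('6')
E
```

```text
spice gap 39.299000263535234 t 29.2667
gap 39.38695400461093 dF [ 0.67  0.57 -0.03]
```

View pics/scene_6.png

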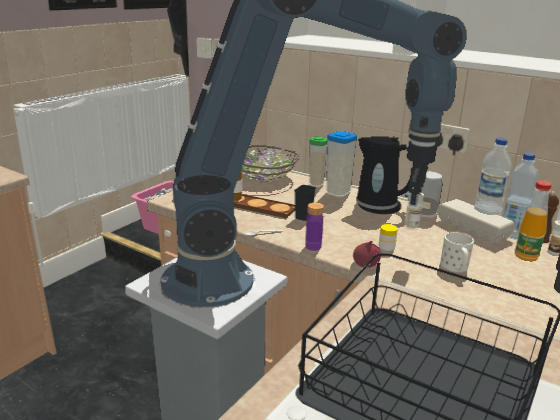

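The spice jar is lifted (at 413,213, gap 39.4 mm). Placing it on mat_c, then taking the low jar.

```bash
python3 - <<'E'
from job import *
place('spice','c',via=[(425,-30),(425,140)]); shot('7')
pick('low'); shot('8')
E
```

```text
contact True [485.8 190.9 109.5] [-0.   0.   5.1]
t 37.9667
low gap 49.674006216083356 t 43.0333
gap 49.18873220546376 dF [ 0.13  0.66 -2.28]
```

View pics/scene_8.png

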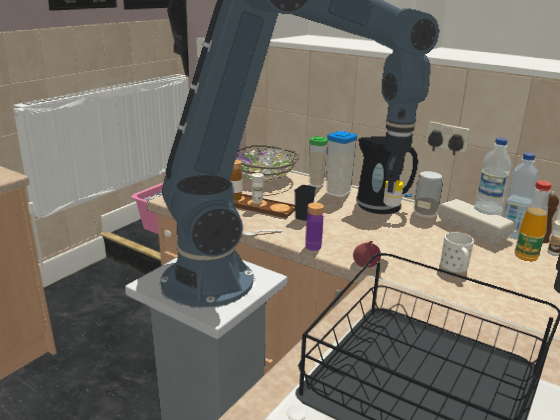

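View pics/top_8.png

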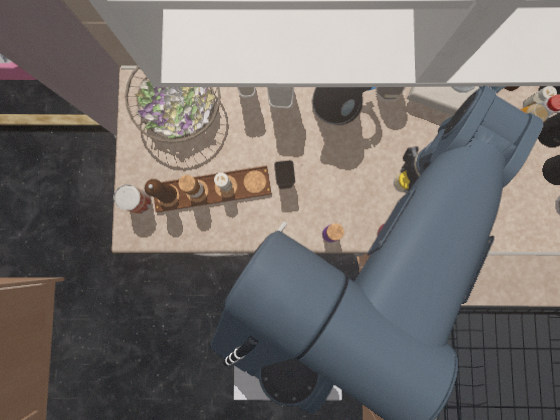

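Three seasonings stand in the row (top view heads at 153,187, 188,184 and 222,180). The low jar is held at (393,197) in the scene view. Placing it on mat_d.

```bash
python3 - <<'E'
from job import *
place('low','d',via=[(425,-30),(440,80)])
env.move_l([400,-200,250],O,feed=200); env.sleep(.3)
shot('9')
t=cv2.cvtColor(cv2.imread('pics/top_9.png'),cv2.COLOR_BGR2RGB)
for im,name,(u0,v0,u1,v1),s in (('scene_9','scene',(170,140,330,230),4.8),('top_9','top',(110,145,305,225),4)):
    a=cv2.imread(f'pics/{im}.png')[v0:v1,u0:u1]; a=cv2.resize(a,None,fx=s,fy=s,interpolation=cv2.INTER_CUBIC)
    for k,m in zip(('mill','amber','spice','low'),'abcd'):
        H,R,F={'mill':(168,3,29),'amber':(138,23.5,25),'low':(68,25.5,26),'spice':(104,20,20.5)}[k]
        th=np.linspace(0,6.283,40); p=MAT[m]
        for z,r in((15+H,R),(15,F),(15,35)):
            q=proj(name,np.c_[p[0]+r*np.cos(th),p[1]+r*np.sin(th),0*th+z])
            q=((q-[u0,v0]+.5)*s-.5).astype(np.int32); cv2.polylines(a,[q],True,(0,255,0),1)
    cv2.imwrite(f'pics/chk9_{name}.png',a)
E
```

```text
contact True [500.2 101.9  73.7] [ 0.3 -0.5  6.1]
t 51.9167
```

View pics/chk9_top.png

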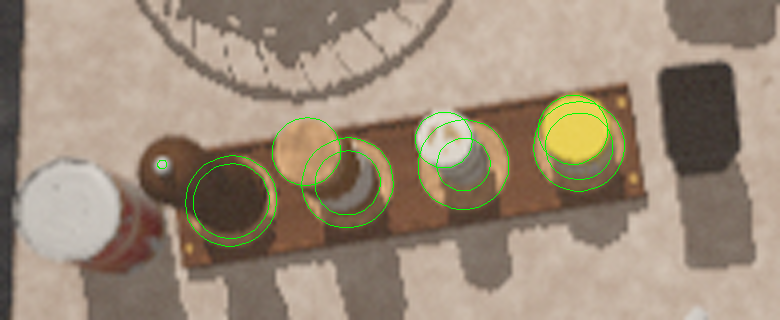

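View pics/chk9_scene.png

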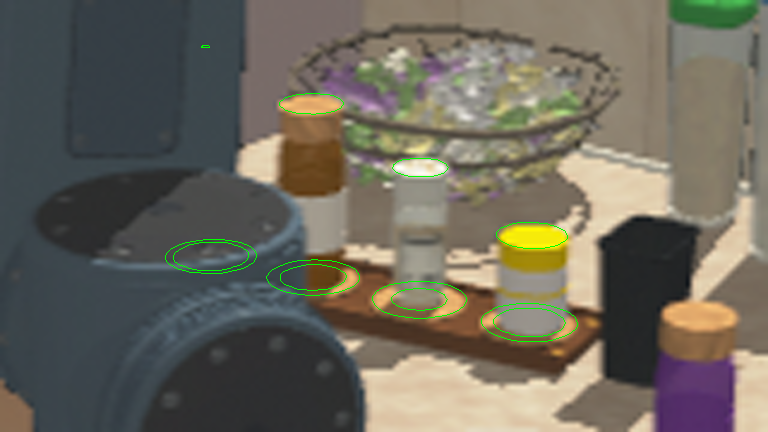

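View pics/top_9.png

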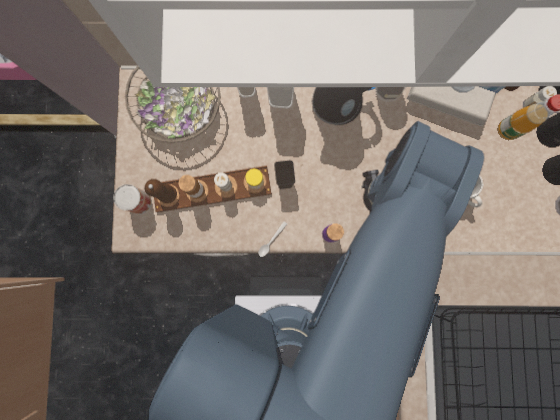

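All four line up with the expected outlines, concentric with their mats to within 1–2 mm. The tin and cup are where they were, and the gripper is clear.

```bash
python3 -c "
from h import *
print(sensors.current_ft_force().round(1),sensors.current_t()); print(order.hand_in())"
```

```text
[ 0.8 -0.8  0.4] 54.0583
the job is handed in; nothing more can be done
None
```

The four seasonings stand on the mats in the order asked, and I handed the job in at about 54 s of the 128 s allowed. From the red tin to the black cup they are: mill on mat_a, amber jar on mat_b, spice jar on mat_c and low jar on mat_d. I did not touch the purple look-alike.

- **Position:** In the last top view all four are upright, and their outlines match the mat centres to about 1–2 mm.
- **Scene view:** It agrees for the three jars, with the amber jar about 1 pixel off. The mill is hidden there behind the robot's base, so its final position rests on the top view alone. An earlier scene picture did show it standing.
- **Bystanders and arm:** The tin and cup look unmoved. The gripper was clear of everything, with a force reading of about 1 N.
- **Odd readings:** The grip on the mill and the amber jar measured 1–4 mm narrower than their stated widths, but neither visibly slipped. The weight reading on lifting the spice jar was near zero, although the picture showed it held.

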